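Take the vial rack out of the sample drawer and hold it for inspection

ROBOT

A 6-joint arm with a two-finger parallel gripper is mounted at the origin on a cart in front of the work surface, level with it; the furniture and walls round the work are solid. World frame = base frame: x ahead of the robot, y to its left, z up, the work surface at z = 0. Lengths are in mm, angles in rad, forces in N, time in s.
With the tool pointing down it reaches from about 350 to 775 mm from the base axis. Payload 7.3 kg.
Tool frame: the origin (TCP) lies at the very end of the fingers, on their centre line; the grasp point (between the pads) lies 19 mm behind it (bot.grasp_offset is the distance from the TCP to the grasp point, in mm); z points along the fingers, y is the direction in which the jaws open and shut (so a half turn about z gives the same grasp; the last joint's range is limited). The gripper opens to 92 mm and grips with 3 to 60 N. Pads are 19 mm wide; open, the fingers measure 130 mm over their backs; the gripper's body (75 mm by 190 mm) begins 47 mm behind the grasp point.
Start: joints at [-1.44, 0.342, 1.524, -0, 1.275, -0.146], TCP at [143.493, -505.029, 226.741] pointing down, gripper open.
Joint ranges: [-2.53, 2.53], [-0.77, 2.02], [0.04, 2.7], [-1, 4.14], [0.28, 2.66], [-3.11, 3.11]. Speed limits (rad/s): [2.57, 2.57, 3.14, 3.14, 3.14, 3.14].

INTERFACE

Orientations are given as [roll, pitch, yaw] about the fixed x, y, z axes, in that order (R = Rz(yaw) Ry(pitch) Rx(roll)).
In Python, from plant import bot gives the robot as it stands.
- The arm moves only by the tool servo_tool, never from a script. Its arguments are lists of equal length, an entry for each row: "angular": the turn, a rotation vector about the world's x, y, z in degrees, a list of three; "slide": the shift along the world's x, y, z in mm, a list of three; "grip": the opening, from -1 (shut) to 1 (fully open), so that 0 is half open. In form: {"angular": [[ax, ay, az], ...], "slide": [[dx, dy, dz], ...], "grip": [grip, ...]}. A call has 1 to 10 rows; each row is the pose to reach, as a shift and turn from the pose commanded when the call began; what a row does not reach only later rows make up. A row lasts 1/12 s, in which the tool goes at most 41.7 mm and 7.16 degrees, less where a joint would pass 70% of its speed; a pose out of reach is approached as far as the arm can. A call with a gripper value outside its range is refused whole. The fingers move at their own pace and stop on an object; the grip force is fixed at half the most. Time passes only in rows, so rows that repeat a pose let the fingers close. It gives the time, the measured TCP pose, the force and the opening at its end, in the units of the state.
- bot.get_obs(): the state, without advancing time (a new reading comes with each control period).
- bot.capture(name): name is "scene" or "top"; returns a dict with "img" (480x640x3 uint8, blue, green, red), "range_z" (480x640 float32, mm along the optical axis (not along the pixel's ray), 0 where there is no reading), "fov_y" (degrees; the focal length in pixels is half the picture's height over the tangent of half this angle, whatever the lens; pixels are square), "cx", "cy" (the principal point, pixels), "R" (3x3) and "t" (3): a world point X has camera coordinates R X + t. Camera axes: x right, y down, z forward; pixel columns grow to the right and rows downward; lengths in mm; the calibration is good to about 2 mm. A picture is of the moment at which its call begins.
- bot.close_job(): hands the job in, once; it reports no verdict.
The state is a dict: "time": time; "joint_positions": joint angles; "dq": joint speeds; "tau": joint torques, N m; "tool_pos": TCP position; "tcp_rot": TCP orientation; "contact_force": force on the tool from outside, world axes, zero at the start; "moment": the same for the moment, N m; "grip_width": finger opening in mm.
Only numpy, scipy, OpenCV 4.12 (cv2) and the standard library are available. Lean on these libraries where they do the work, as an engineer would, in place of code of your own. Each camera call takes 0.05 s, during which the arm holds its last target.

TASK

Pull the drawer of the small grey sample unit out to its stop, then lift out the blue vial rack (it has a black carrying bar), keeping it level so that the loose vials stay in their holes. Finish while holding the rack level and still above the open drawer, its underside higher than the top of the unit; do not put it down or let go. Leave the beaker, the flask and the yellow stopper where they are.

Things in the scene. Friction and masses are not known exactly. Their poses are not given: they have to be found in the camera images.
- unit: the bench-top sample unit, a fixed grey steel housing 150 deep (x) x 104 wide (y) x 128 mm high, closed above, with one drawer. Origin on the bench under the middle of its front edge; its x axis points from the front to the back, y to the left of someone who faces it, z up. The drawer slides out along -x
- drawer (a joint): how far the drawer is pulled out (m): 0 shut, 0.115 at its stop. It starts shut, needs about 2 N and stays where it is left. While it is not at the stop, the housing's top covers part of the rack; at the stop the whole rack stands in front of the housing
- drawer_handle (a point): centre of the drawer's handle (moves with the drawer, axes as the unit's): a level steel bar 10 mm thick and 76 mm long along y, 100 mm above the bench, 28 mm below the top of the housing. Its two posts (8 mm thick) stand 30 mm either side of the middle; the gap between the bar and the white drawer front behind it is 34 mm. The drawer front reaches to 125 mm above the bench
- nest (a point): the spot in the drawer where the rack stands (moves with the drawer, axes as the unit's): middle of the drawer's floor, 18 mm above the bench. With the drawer at its stop it lies 64.5 mm in front of the housing. The side and back walls of the drawer stand 29 mm above this floor, with 2.5 mm of play round the rack
- rack: the blue vial rack, a block 90 (x) x 76 (y) x 30 mm with six blind holes (23.5 mm wide, 24 mm deep) in two rows at y = +-21.5 mm, x = -28, 0, 28 mm, of anodised aluminium, 0.3 to 0.55 kg with a little more for the vials; a grip of 30 to 60 N carries it steadily. Origin in the middle of its underside, z up. It starts in the drawer, its axes along the unit's to within about one degree
- rack_bar (a point): middle of the rack's black carrying bar, 88 mm above the rack's underside: the bar is 14 mm thick (y), 20 mm high and 84 mm long (x), carried at its two ends by posts 38 mm from the middle. The caps of the vials stand 31 mm below this point
- vial_1: brown glass vial with a black cap, 22 mm wide, 51 mm tall, about 25 g, standing loose in one of the rack's holes; origin in the middle of its underside, 6 mm above the rack's underside
- vial_2: clear glass vial with a white cap, otherwise as vial_1
- vial_3: clear glass vial with a black cap, otherwise as vial_1
- beaker_250: glass beaker, 68 mm wide, 85 mm tall, standing on the bench left of the unit; to be left alone. Origin in the middle of its underside
- flask_125: small conical glass flask, 67 mm wide, 112 mm tall, standing on the bench in front of the left fraction collector; to be left alone. Origin in the middle of its underside
- stopper_3: yellow plastic stopper, 37 mm wide, 30 mm tall, standing on the bench near its front edge; to be left alone. Origin in the middle of its underside

How it is judged (in metres and radians):
On the way, in this order (a step that is already met when the one before it is completed fails the run):
1. the drawer is pulled out to its stop, with the rack still standing in it (value of joint drawer above 0.11 m and z of rack in the frame of nest below 0.01 m), for 0.2 s.
2. the rack is lifted clear of the drawer's walls (z of rack in the frame of nest above 0.035 m and contact force between rack and unit below 0.05 N and contact force between rack and the fingers above 1 N), for 0.1 s.
At the end, for the whole second after the job is handed in: Drawer within 20 mm of its stop; the gripper holds the rack within 60 mm of straight above its place in the drawer, underside over 130 mm above the bench, touching neither drawer nor unit, level within 0.12 rad, still (under 20 mm/s), all three vials down in their holes (value of joint drawer above 0.095 m and height (world z) of rack above 0.13 m and horizontal distance between rack and nest below 0.06 m and angle between rack's own z axis and vertical below 0.12 rad and linear speed of rack below 0.02 m/s and contact force between rack and the fingers above 1 N and contact force between rack and unit below 0.05 N and z of each of vial_1, vial_2, vial_3 in the frame of rack below 0.014 m and distance between each of vial_1, vial_2, vial_3 and rack below 0.045 m); the arm keeps its last pose, push and grip.
It fails at once if the rack is tipped by more than 0.3 rad (angle between rack's own z axis and vertical above 0.3 rad).
It fails at once if the beaker, the flask or the stopper is moved by more than 30 mm (distance of any of beaker_250, flask_125, stopper_3 from where it was at the start of the episode above 0.03 m).
It also fails if it takes over 48 s, if anything falls off the work surface, if the arm or the gripper's body presses on something with over 40 N, if the wrist force passes 120 N, or if a joint passes its speed limit or range.

## Working session

There is one attempt and no reset: what is moved stays moved. The work goes in short steps, Python scripts to look and compute and a tool call to move; the robot and the scene stay as the last step left them, time stands still between calls to the robot, and variables do not carry over. Pictures are saved under pics/ and viewed, and the job is handed in when it is done.

Besides the shell and the picture viewer there is one more tool, called after "Request:" as name(argument=value, ...) on one line, values as JSON. servo_tool: Moves the arm, as the interface text tells. Its arguments: {"type":"object","properties":{"angular":{"type":"array","items":{"type":"array","items":{"type":"number"}}},"slide":{"type":"array","items":{"type":"array","items":{"type":"number"}}},"grip":{"type":"array","items":{"type":"number"}}},"required":["angular","slide","grip"]}

```bash
mkdir -p pics; ls
cat > h.py <<'E'
import numpy as np, cv2
from plant import bot
def cap(n,f):
    c=bot.capture(n); cv2.imwrite('pics/'+f,c['img']); np.savez('pics/'+f[:-4]+'.npz',**{k:np.array(v) for k,v in c.items()}); return c
def pts(c):
    h,w=c['range_z'].shape; f=h/2/np.tan(np.radians(float(c['fov_y']))/2)
    v,u=np.mgrid[:h,:w]; z=c['range_z']
    P=np.stack([(u-c['cx'])/f*z,(v-c['cy'])/f*z,z],-1)
    return (P-c['t'])@c['R']
E
python3 - <<'E'
from h import *
for n in('scene','top'):
    c=cap(n,n+'0.png'); print(n,c['fov_y'],c['cx'],c['cy'],c['R'],c['t'])
print(bot.get_obs())
E
```

```text
pics
scene 48.971974850651314 314.6233732701883 243.8748333803083 [[ 0.42223209 -0.90640996 -0.01187608]
 [-0.68260957 -0.30930432 -0.66209895]
 [ 0.59645976  0.28766615 -0.74932232]] [114.95946543 552.01024605 549.91963492]
top 57.629936790606955 319.64314435595065 243.4236198961666 [[ 0.00934576 -0.99977846 -0.01885964]
 [-0.99413063 -0.00725675 -0.10794273]
 [ 0.10778195  0.01975775 -0.99397821]] [384.86728147 510.52828435 875.69496798]
{'time': 0.1, 'joint_positions': array([-1.44003910e+00,  3.42610896e-01,  1.52489825e+00,  2.15349729e-05,
        1.27540811e+00, -1.45983430e-01]), 'dq': array([ 0.00116486, -0.00375517, -0.00176024, -0.00158532,  0.00043768,
       -0.00052253]), 'tau': array([ 2.66244781e-03, -4.32004809e+01, -2.44694495e+01,  7.19819474e-02,
        5.25439298e-02, -4.97107430e-05]), 'tool_pos': array([ 143.43089178, -504.65899031,  226.14445257]), 'tcp_rot': array([-3.14028513e+00, -2.13059745e-04,  2.76734234e-01]), 'contact_force': array([-0.11229937,  0.77436788, -0.23760746]), 'moment': array([ 0.00101845, -0.00176583, -0.02158548]), 'grip_width': 91.90453886550871}
```

View pics/scene0.png

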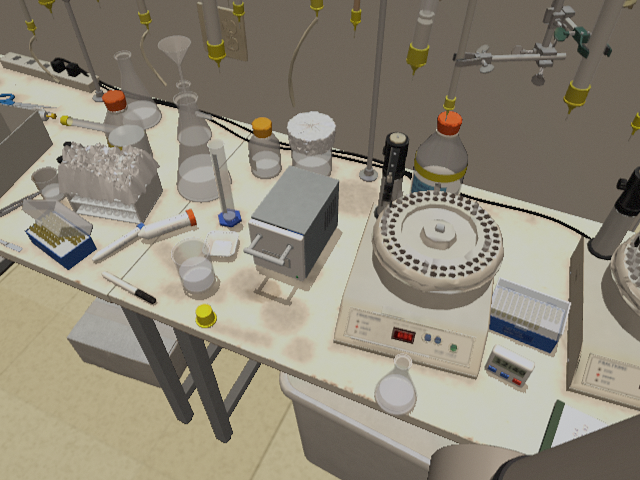

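View pics/top0.png

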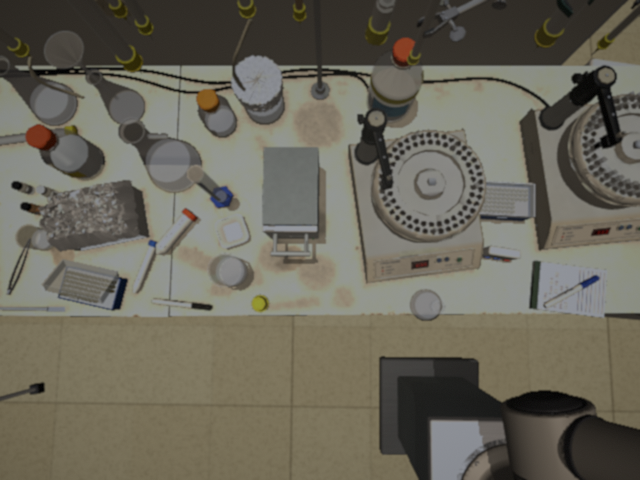

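Both views show the grey unit. In the top view its lid spans about (264–318, 148–232), with the handle bar near (293, 252). The beaker is at (230, 270), the stopper at (260, 303) and the flask at (426, 305). The fraction collector, with its tower at (375, 135), stands to the right. Next I'll measure these.

Run:
```python
from h import *
c=dict(np.load('pics/top0.npz')); P=pts(c)
reg=np.zeros((480,640),bool); reg[130:265,250:335]=1
m=reg&(abs(P[...,2]-128)<6)
n,l,s,_=cv2.connectedComponentsWithStats(m.astype(np.uint8)); k=1+s[1:,4].argmax()
print(s[k]); q=P[l==k]; print('lid z',np.median(q[:,2]))
r=cv2.minAreaRect(q[:,:2].astype(np.float32)); print('lid',r, cv2.boxPoints(r))
mb=reg&(abs(P[...,2]-102)<7)&(P[...,0]<q[:,0].min()+5)
n,l,s,_=cv2.connectedComponentsWithStats(mb.astype(np.uint8),connectivity=8)
for k in range(1,n):
  if s[k][4]>20:
    b=P[l==k]; print(s[k],b.mean(0),b.min(0),b.max(0),cv2.minAreaRect(b[:,:2].astype(np.float32)))
for nm,(v,u) in dict(drawertop=(236,292),beaker=(258,230),stop=(303,260),flask=(295,426),tower=(120,376),ring=(180,400),coll=(250,420),rightbase=(230,365)).items(): print(nm,P[v,u])
# heights around the unit: max z per cell
```

```text
[ 262  147   56   85 4598]
lid z 127.42144258824621
lid ((601.2061767578125, 444.87322998046875), (162.65528869628906, 103.83283233642578), 0.4172017574310303) [[519.5026  496.19608]
 [520.2587  392.366  ]
 [682.9097  393.55038]
 [682.1536  497.38046]]
[270 232  48  25 397] [492.57525782 442.61305386 102.85787895] [475.23725174 393.00013957  96.13164106] [521.75705024 482.44050062 108.76820356] ((497.7587585449219, 437.6678466796875), (46.0002555847168, 90.37955474853516), 1.2729411125183105)
drawertop [518.57522143 444.29852114  62.25841509]
beaker [475.25985555 574.63810476  33.99027561]
stop [383.3306246  510.54065441  30.77340472]
flask [403.04001315 175.0258911   50.3907426 ]
tower [685.37483016 295.31736795 250.07044178]
ring [613.41989026 240.10205246 144.85869284]
coll [491.68936618 189.23267756  67.73522305]
rightbase [530.22052964 298.47816504  73.17644379]
```

Run:
```python
from h import *
for n in('top','scene'):
  c=dict(np.load(f'pics/{n}0.npz')); P=pts(c).reshape(-1,3)
  P=P[c['range_z'].ravel()>0]
  print(n,'cols y from 550 to 50 step -25; rows x 250..750')
  for x in range(250,800,25):
    row=[]
    for y in range(525,0,-25):
      s=P[(abs(P[:,0]-x)<12.5)&(abs(P[:,1]-y)<12.5)]
      row.append('%4d'%s[:,2].max() if len(s) else '   .')
    print(x,' '.join(row))
```

```text
top cols y from 550 to 50 step -25; rows x 250..750
250 -793 -792 -791 -792 -788 -792 -789 -790 -792 -792 -793 -791 -791 -793 -790 -791 -791 -792  261  285  294
275 -790 -790 -791 -793 -790 -792 -789 -790 -790 -789 -791 -791 -790 -790 -790 -792 -794 -790 -790 -793 -789
300 -791 -793 -789 -792 -790 -793 -791 -792 -790 -789 -792 -788 -792 -790 -794 -790 -790 -791 -791 -793 -790
325    .    .    . -791 -795 -795 -791 -792 -790 -796 -791 -793 -791 -790 -795 -795 -789 -793 -792 -791 -800
350    2    1    2    2    1    1    2    3    1    1    3    1    1   20   49   48    .    .    .    .    .
375   32   33    4    4    4    3    4    3    4    3    3    4    4   52  113  114    3    4    3    4    2
400   31   32    2    3    3    3    4    3    4    3    3    5    3   46  114  114    2    5    6    3    3
425    3    3    3    3    4    3    4    3    3   35   32   32   24    4   21   18    3    4    3    5    3
450    3    3    4    3    5    3    3    4    3   60   58   54   52   52   47   41   39   33   28   24    4
475    3    3  107  106  106  105    3    3    3   75   76   72   7
[... 3101 characters left out ...]
6  146  163  163  153  156  154  149   63   63
650    .  130  131  130  130  130    2    2   75  242  243  156  156  151  150  157  155  154   57    .    .
675    .  131  130  130  131  130    3    4  246  252  250  155  174  156  156  173  155  154    1    .    3
700    .    .    .    .    .    2    2    2  246  252  251  151  173  172  154  154  151    .    3    1    2
725    .    .    .    .    2    3    3    2    .    .    .    .    .    .    .    .    .    .    2    3    3
750  320  355    .    .    2    2    3    2    .  359    .    .    .  354    .    .    .    .  412    2    4
775  252  401  406    .  415  416    2    2  421  439  442  445  447  361  357    .    .    .  479  480    2
```

Run:
```python
from h import *
for n,box in(('top',(225,265,255,335)),('scene',(160,280,235,345))):
  c=dict(np.load(f'pics/{n}0.npz')); P=pts(c); m=np.zeros((480,640),bool); m[box[0]:box[1],box[2]:box[3]]=1
  Q=P[m]; b=Q[(Q[:,2]>98)&(Q[:,2]<110)&(Q[:,0]<490)&(Q[:,0]>465)]
  print(n,'bar',len(b),np.median(b,0),np.percentile(b,[3,97],0).round(1).tolist(), 'slope dx/dy',np.polyfit(b[:,1],b[:,0],1)[0])
  t=Q[(Q[:,2]>121)&(Q[:,2]<136)]
  print(' lid x',np.percentile(t[:,0],[0.5,99.5]),'y',np.percentile(t[:,1],[.5,99.5]))
  for x0 in range(540,680,30):
    s=t[abs(t[:,0]-x0)<8]; print('  ',x0,np.percentile(s[:,1],[1,99]).round(1))
  f=Q[(Q[:,2]>30)&(Q[:,2]<95)&(Q[:,0]>505)&(Q[:,0]<530)&(abs(Q[:,1]-444)<40)]
  if len(f)>30: print(' front',len(f),np.median(f,0),'slope',np.polyfit(f[:,1],f[:,0],1))
```

```text
top bar 227 [480.6298475  442.18265042 103.05651725] [[475.5, 409.7, 99.3], [488.2, 479.0, 106.3]] slope dx/dy 0.01125320333754945
 lid x [519.96672877 531.65686542] y [394.31711611 495.82348407]Traceback (most recent call last):
  File "<stdin>", line 9, in <module>
    return _quantile_unchecked(
        a, q, axis, out, overwrite_input, method, keepdims, weights)
    return _ureduce(a,
                    func=_quantile_ureduce_func,
    ...<5 lines>...
                    overwrite_input=overwrite_input,
                    method=method)
    r = func(a, **kwargs)
    result = _quantile(arr,
                       quantiles=q,
    ...<2 lines>...
                       out=out,
                       weights=wgt)
    slices_having_nans = np.isnan(arr[-1, ...])
                                  ~~~^^^^^^^^^
IndexError: index -1 is out of bounds for axis 0 with size 0
```

Request:
servo_tool(angular=[[0,0,-5],[0,0,-10],[0,0,-15.5],[0,0,-15.5],[0,0,-15.5],[0,0,-15.5],[0,0,-15.5],[0,0,-15.5],[0,0,-15.5],[0,0,-15.5]], slide=[[30,20,2],[60,40,4],[90,60,6],[120,80,8],[150,105,10],[180,130,12],[210,155,14],[240,180,15],[265,205,15],[290,235,15]], grip=[-1,-1,-1,-1,-1,-1,-1,-1,-1,-1])

```text
time: 0.93
tool_pos: [434.6, -268.9, 241.5]
tcp_rot: [3.141, 0.0, 0.006]
contact_force: [0.4, -0.4, -0.4]
grip_width: 29.5
```

Run:
```python
from h import *
for n,box in(('top',(145,265,255,335)),('scene',(160,280,235,345))):
  c=dict(np.load(f'pics/{n}0.npz')); P=pts(c); m=np.zeros((480,640),bool); m[box[0]:box[1],box[2]:box[3]]=1
  Q=P[m]; b=Q[(Q[:,2]>98)&(Q[:,2]<110)&(Q[:,0]<490)&(Q[:,0]>465)]
  print(n,'bar',len(b),np.median(b,0),np.percentile(b,[3,97],0).round(1).tolist(), 'slope dx/dy',np.polyfit(b[:,1],b[:,0],1)[0])
  t=Q[(Q[:,2]>121)&(Q[:,2]<136)]
  print(' lid x',np.percentile(t[:,0],[0.5,99.5]),'y',np.percentile(t[:,1],[.5,99.5]))
  for x0 in range(540,680,30):
    s=t[abs(t[:,0]-x0)<8]
    if len(s): print('  ',x0,np.percentile(s[:,1],[1,99]).round(1))
  f=Q[(Q[:,2]>30)&(Q[:,2]<95)&(Q[:,0]>505)&(Q[:,0]<530)&(abs(Q[:,1]-444)<40)]
  if len(f)>30: print(' front',len(f),np.median(f,0),'slope',np.polyfit(f[:,1],f[:,0],1))
```

```text
top bar 227 [480.6298475  442.18265042 103.05651725] [[475.5, 409.7, 99.3], [488.2, 479.0, 106.3]] slope dx/dy 0.01125320333754945
 lid x [520.35237084 681.38659251] y [392.95991669 496.15113158]
   540 [392.6 495.5]
   570 [392.8 496.3]
   600 [393.1 494.9]
   630 [393.4 495.7]
   660 [393.7 496.5]
 front 124 [519.54606724 444.37781746  65.37278627] slope [-5.25693213e-03  5.21439592e+02]
scene bar 268 [478.28131361 442.46784226 103.45446605] [[474.7, 407.7, 99.0], [488.9, 479.6, 106.1]] slope dx/dy -0.006614646947357237
 lid x [519.46146948 680.8615389 ] y [392.61885054 496.12190235]
   540 [392.5 495.4]
   570 [392.9 495.1]
   600 [393.  495.9]
   630 [392.9 495. ]
   660 [393.6 495.4]
 front 644 [519.69626239 441.30404759  67.61901515] slope [-2.79783922e-03  5.20879514e+02]
```

Request:
servo_tool(angular=[[0,0,0],[0,0,0],[0,0,0],[0,0,0],[0,0,0],[0,0,0],[0,0,0],[0,0,0],[0,0,0],[0,0,0]], slide=[[0,40,0],[0,80,0],[0,120,0],[0,160,0],[0,200,0],[0,240,0],[0,280,0],[0,320,0],[0,360,0],[0,400,0]], grip=[-1,-1,-1,-1,-1,-1,-1,-1,-1,-1])

```text
time: 1.77
tool_pos: [432.8, 131.9, 241.6]
tcp_rot: [3.141, 0.0, 0.006]
contact_force: [1.2, 0.1, 0.2]
grip_width: 0.3
```

The bar centre is at about (480.5, 444, 100) and the drawer front at x≈519.5, which matches the given 39 mm spacing. The front edge is at x≈531.5 and the unit's yaw is about 0.006. I'll move over the gap with closed fingers.

Request:
servo_tool(angular=[[0,0,0],[0,0,0],[0,0,0],[0,0,0],[0,0,0],[0,0,0],[0,0,0],[0,0,0],[0,0,0],[0,0,0]], slide=[[0,40,0],[5,80,0],[10,120,0],[20,160,0],[30,200,0],[45,240,0],[60,275,-10],[69,300,-30],[69,313,-60],[69,313,-80]], grip=[-1,-1,-1,-1,-1,-1,-1,-1,-1,-1])

```text
time: 2.6
tool_pos: [501.3, 445.4, 157.8]
tcp_rot: [3.14, 0.003, 0.009]
contact_force: [-0.3, -1.1, -0.5]
grip_width: 0.3
```

Request:
servo_tool(angular=[[0,0,0],[0,0,0]], slide=[[0,0,0],[0,0,0]], grip=[-1,-1])

```text
time: 2.77
tool_pos: [501.8, 442.5, 160.4]
tcp_rot: [3.139, 0.003, 0.007]
contact_force: [-0.7, 0.3, 0.0]
grip_width: 0.6
```

Run:
```python
from h import *
a=cap('scene','s1.png')['img'];b=cap('top','t1.png')['img']
x=cv2.resize(a[100:320,180:400],None,fx=1.8,fy=1.8);y=cv2.resize(b[130:350,180:400],None,fx=1.8,fy=1.8)
cv2.imwrite('pics/c1.png',np.hstack([x,y]));print(bot.get_obs())
```

```text
{'time': 2.8667, 'joint_positions': array([ 6.07670153e-01,  6.59030707e-01,  1.16858181e+00, -1.72893898e-04,
        1.31144983e+00,  2.17272133e+00]), 'dq': array([-0.00296167, -0.0197184 , -0.00794517,  0.00043056, -0.00277824,
        0.00019114]), 'tau': array([ 2.93898359e-01, -5.69417596e+01, -2.40245926e+01,  7.45623329e-04,
       -6.46428787e-02, -7.45772522e-04]), 'tool_pos': array([503.27768785, 443.00247572, 163.62043446]), 'tcp_rot': array([-3.14029775e+00, -2.18027749e-03,  5.78786737e-03]), 'contact_force': array([ 0.15124313, -0.6690949 ,  0.49877698]), 'moment': array([0.02983349, 0.06649356, 0.00123227]), 'grip_width': 0.5074376526782959}
```

View pics/c1.png

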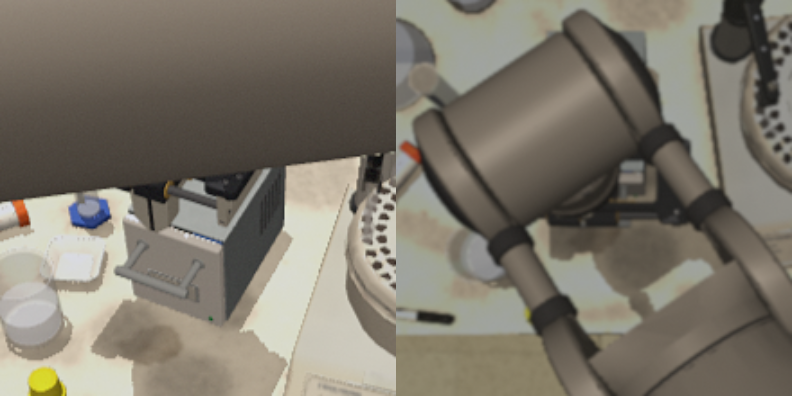

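Run:
```python
import cv2
a=cv2.imread('pics/s1.png'); cv2.imwrite('pics/c2.png',cv2.resize(a[175:285,225:355],None,fx=5,fy=5,interpolation=cv2.INTER_CUBIC))
```

```text
(no output)
```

View pics/c2.png

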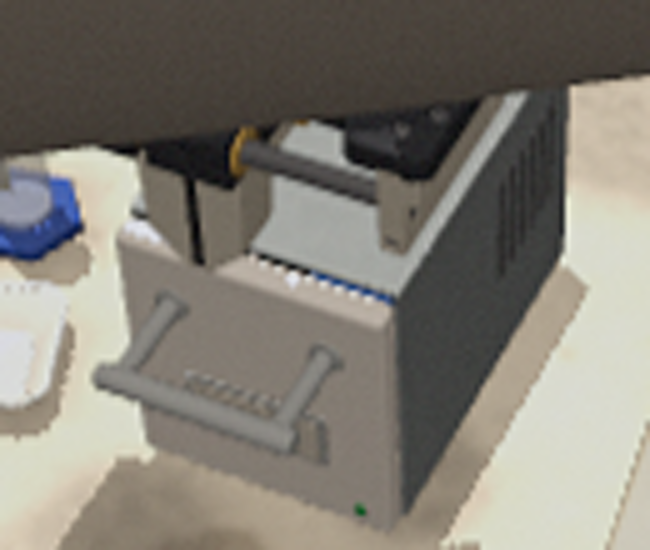

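Run:
```python
from h import *
c=dict(np.load('pics/s1.npz')); f=240/np.tan(np.radians(float(c['fov_y']))/2)
for X in [(502.5,443.5,161),(502.5,462,161),(502.5,424,161),(480.5,444,100)]:
  p=c['R']@np.array(X)+c['t']; u=f*p[0]/p[2]+c['cx'];v=f*p[1]/p[2]+c['cy']; print(X,u,v,(u-225)*5,(v-175)*5)
```

```text
(502.5, 443.5, 161) 267.39164269612746 222.48074426165934 211.9582134806373 237.4037213082967
(502.5, 462, 161) 257.4308302651689 219.11428674644935 162.1541513258444 220.57143373224676
(502.5, 424, 161) 278.02574750851085 226.07475452049263 265.12873754255423 255.37377260246316
(480.5, 444, 100) 263.7863026162968 256.00778692147236 193.9315130814839 405.0389346073618
```

The fingers are closed, and the tip's split at crop (200, 265) agrees with the projected TCP. The bar also projects where it is seen. I'll go down into the gap.

Request:
servo_tool(angular=[[0,0,0],[0,0,0],[0,0,0],[0,0,0],[0,0,0],[0,0,0]], slide=[[0,0,-15],[0,0,-30],[0,0,-45],[0,0,-60],[0,0,-74],[0,0,-74]], grip=[-1,-1,-1,-1,-1,-1])

```text
time: 3.37
tool_pos: [502.3, 442.0, 87.2]
tcp_rot: [3.141, 0.001, 0.005]
contact_force: [-0.3, 0.3, -0.2]
grip_width: 0.7
```

Run:
```python
from h import *
a=cap('scene','s3.png')['img']
cv2.imwrite('pics/c3.png',cv2.resize(a[175:285,225:355],None,fx=5,fy=5,interpolation=cv2.INTER_CUBIC));print(bot.get_obs())
```

```text
{'time': 3.4167, 'joint_positions': array([ 6.07466287e-01,  7.26371227e-01,  1.25662668e+00, -9.51403647e-05,
        1.15850189e+00,  2.17279190e+00]), 'dq': array([ 0.00351005, -0.02049384, -0.0349047 ,  0.00126265,  0.00730012,
        0.00039475]), 'tau': array([ 8.06133117e-03, -5.87991214e+01, -2.24193817e+01, -1.29911859e-02,
       -2.72786859e-01, -5.33157854e-04]), 'tool_pos': array([502.76856993, 442.5141445 ,  88.56536531]), 'tcp_rot': array([ 3.14157339e+00, -1.25900175e-04,  5.50883031e-03]), 'contact_force': array([-0.49818986,  0.70504877,  0.51250495]), 'moment': array([ 0.05274743,  0.02023523, -0.00972913]), 'grip_width': 0.523806792295726}
```

View pics/c3.png

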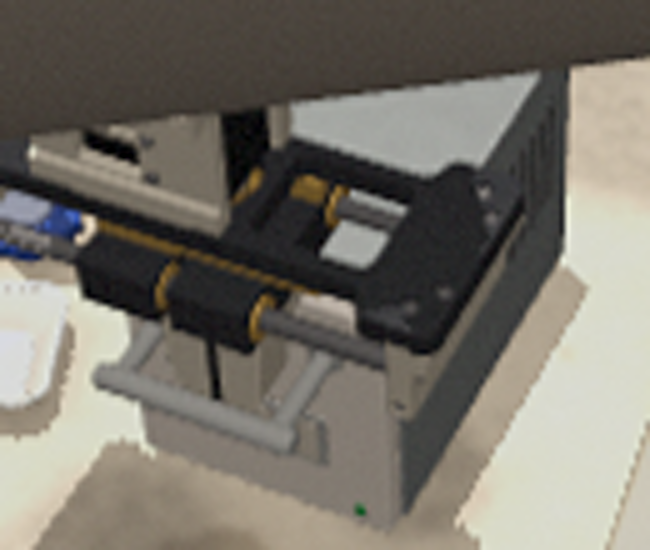

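The fingers stand behind the bar and between its posts, at crop (180–280, 330–400). I'll pull.

Request:
servo_tool(angular=[[0,0,0],[0,0,0],[0,0,0],[0,0,0],[0,0,0],[0,0,0],[0,0,0],[0,0,0],[0,0,0],[0,0,0]], slide=[[-4,0,0],[-7,0,0],[-11,0,0],[-16,0,0],[-22,0,0],[-29,0,0],[-36,0,0],[-43,0,0],[-50,0,0],[-57,0,0]], grip=[-1,-1,-1,-1,-1,-1,-1,-1,-1,-1])

```text
time: 4.25
tool_pos: [444.6, 443.0, 87.8]
tcp_rot: [3.141, 0.0, 0.007]
contact_force: [1.1, 0.1, 1.5]
grip_width: 0.5
```

Request:
servo_tool(angular=[[0,0,0],[0,0,0],[0,0,0],[0,0,0],[0,0,0],[0,0,0],[0,0,0],[0,0,0],[0,0,0],[0,0,0]], slide=[[-7,0,0],[-14,0,0],[-21,0,0],[-28,0,0],[-35,0,0],[-41,0,0],[-46,0,0],[-50,0,0],[-53,0,0],[-55,0,0]], grip=[-1,-1,-1,-1,-1,-1,-1,-1,-1,-1])

```text
time: 5.08
tool_pos: [390.1, 442.9, 87.7]
tcp_rot: [3.141, 0.0, 0.006]
contact_force: [1.7, 0.7, 1.0]
grip_width: 0.4
```

Request:
servo_tool(angular=[[0,0,0],[0,0,0],[0,0,0],[0,0,0]], slide=[[-2,0,0],[-4,0,0],[-6,0,0],[-6,0,0]], grip=[-1,-1,-1,-1])

```text
time: 5.42
tool_pos: [383.9, 442.9, 87.6]
tcp_rot: [3.141, 0.001, 0.006]
contact_force: [-0.3, 0.2, -0.2]
grip_width: 0.7
```

Run:
```python
from h import *
a=cap('scene','s4.png')['img']
cv2.imwrite('pics/c4.png',cv2.resize(a[160:340,180:380],None,fx=3,fy=3,interpolation=cv2.INTER_CUBIC));o=bot.get_obs();print(o['tool_pos'],o['contact_force'])
```

```text
[384.00911165 442.82768473  87.53478806] [-0.09662149  0.67358433  1.05880258]
```

View pics/c4.png

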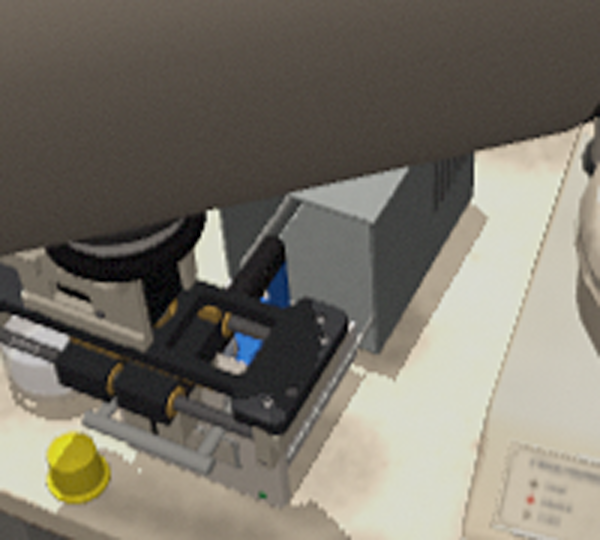

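The drawer is out almost fully, with the black carrying bar and blue rack visible at crop (260, 270). The force is still near zero, so I'll creep on to find the stop.

Request:
servo_tool(angular=[[0,0,0],[0,0,0],[0,0,0],[0,0,0]], slide=[[-1,0,0],[-2,0,0],[-3,0,0],[-4,0,0]], grip=[-1,-1,-1,-1])

```text
time: 5.8
tool_pos: [382.0, 442.9, 87.7]
tcp_rot: [-3.141, -0.003, 0.006]
contact_force: [10.3, -1.0, -5.2]
grip_width: 0.6
```

The stop is felt: 10 N, with the TCP halted about 2 mm behind its command. I'll hold briefly, unhook, go up and move over the rack.

Request:
servo_tool(angular=[[0,0,0],[0,0,0],[0,0,0],[0,0,0],[0,0,0],[0,0,0],[0,0,0],[0,0,0],[0,0,0],[0,0,0]], slide=[[0,0,0],[0,0,0],[3,0,0],[6,0,0],[8,0,0],[8,0,15],[8,0,40],[8,0,70],[8,0,100],[8,0,130]], grip=[-1,-1,-1,-1,-1,-1,-1,-1,-1,-1])

```text
time: 6.63
tool_pos: [388.0, 442.8, 219.0]
tcp_rot: [3.141, 0.001, 0.006]
contact_force: [0.3, 0.4, 0.6]
grip_width: 0.4
```

Request:
servo_tool(angular=[[0,0,0],[0,0,0],[0,0,0],[0,0,0],[0,0,0],[0,0,0],[0,0,0],[0,0,0],[0,0,0],[0,0,0]], slide=[[0,-20,30],[0,-50,60],[0,-90,60],[0,-130,60],[0,-170,60],[0,-210,60],[0,-250,60],[0,-290,60],[0,-290,60],[0,-290,60]], grip=[-0.4,-0.4,-0.4,-0.4,-0.4,-0.4,-0.4,-0.4,-0.4,-0.4])

```text
time: 7.47
tool_pos: [388.5, 151.4, 278.1]
tcp_rot: [-3.141, -0.0, 0.002]
contact_force: [-0.3, 0.5, -0.8]
grip_width: 27.7
```

Run:
```python
from h import *
a=cap('scene','s5.png')['img'];b=cap('top','t5.png')['img']
x=cv2.resize(a[150:350,180:380],None,fx=2,fy=2);y=cv2.resize(b[150:350,190:390],None,fx=2,fy=2)
cv2.imwrite('pics/c5.png',np.hstack([x,y]));o=bot.get_obs();print(o['tool_pos'],o['contact_force'],o['grip_width'])
```

```text
[388.5114372  153.40635943 277.92739475] [1.01888156 0.67399804 0.27958766] 27.736905063698295
```

View pics/c5.png

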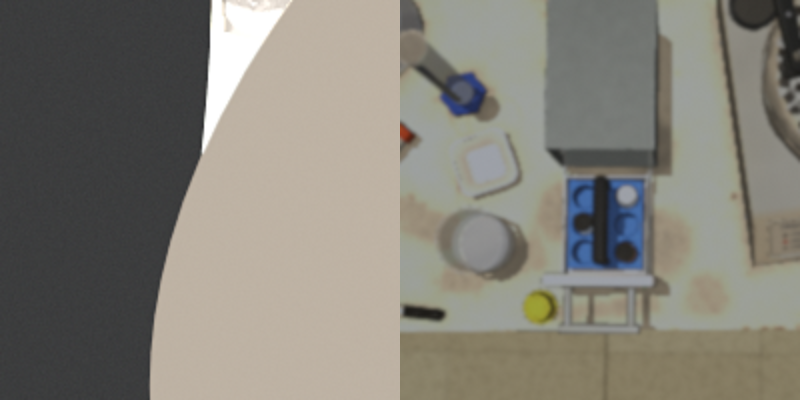

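The top view shows the open drawer and the blue rack, with the black bar at crop (601, 178–264), which is full-image (290, 239–282). The three vials stand in it. The scene camera is blocked by the arm. Next I'll measure the bar and handle.

Run:
```python
from h import *
c=dict(np.load('pics/t5.npz')); P=pts(c); im=c['img'].astype(int)
m=np.zeros((480,640),bool); m[225:330,265:325]=1
k=m&(im.max(-1)<70)&(P[...,2]>105)&(P[...,2]<130)
n,l,s,_=cv2.connectedComponentsWithStats(k.astype(np.uint8)); i=1+s[1:,4].argmax(); b=P[l==i]
print('bar',s[i],b.mean(0),cv2.minAreaRect(b[:,:2].astype(np.float32)))
# ray-cast onto z=116
f=240/np.tan(np.radians(float(c['fov_y']))/2); v,u=np.nonzero(l==i)
d=np.stack([(u-c['cx'])/f,(v-c['cy'])/f,np.ones(len(u))],-1)@c['R']; C=-c['R'].T@c['t']
X=C+d*((116-C[2])/d[:,2])[:,None]; print('ray',cv2.minAreaRect(X[:,:2].astype(np.float32)),X.mean(0), np.polyfit(X[:,0],X[:,1],1)[0])
Q=P[m]; h=Q[(Q[:,2]>96)&(Q[:,2]<110)&(Q[:,0]<376)]; print('handle',len(h),np.median(h,0),np.percentile(h,[3,97],0))
fr=Q[(Q[:,2]>118)&(Q[:,2]<132)&(Q[:,0]<430)]; print('front top',np.median(fr,0),np.percentile(fr,[3,97],0))
bl=m&(im[...,0]>120)&(im[...,2]<80); B=P[bl]; print('blue',np.median(B,0),np.percentile(B,[1,99],0),cv2.minAreaRect(B[:,:2].astype(np.float32)))
```

```text
bar [286 238   8  44 303] [467.54330528 443.16051157 114.92750747] ((467.6841735839844, 444.0126647949219), (81.12432861328125, 13.300682067871094), 0.5090529322624207)
ray ((467.53515625, 443.77520751953125), (80.96956634521484, 13.176240921020508), 0.913822591304779) [467.47626919 443.07084386 116.        ] 0.013322804854975452
handle 231 [365.80262397 443.91766088 103.69640834] [[361.46095159 408.32643163 100.64404251]
 [374.45750689 479.85628508 106.682579  ]]
front top [410.55819948 437.66727308 124.39781645] [[404.98384487 395.08319709 121.08268621]
 [416.14844374 485.30887156 126.9352917 ]]
blue [468.06997814 460.80030305  46.82903692] [[424.34058537 406.49728501  20.16593385]
 [512.28352477 481.92355883  51.21949532]] ((460.84783935546875, 427.1745910644531), (103.32398223876953, 111.30586242675781), 0.374643474817276)
```

The handle is now at x=365.8, which gives a drawer travel of about 115 mm. The rack bar is centred at (467.5, 443.5) with its top at about 115, as expected. I'll move above it.

Request:
servo_tool(angular=[[0,0,0],[0,0,0],[0,0,0],[0,0,0],[0,0,0],[0,0,0],[0,0,0],[0,0,0.3],[0,0,0.3],[0,0,0.3]], slide=[[10,40,0],[20,80,0],[30,120,0],[40,160,-10],[50,200,-30],[60,240,-60],[70,270,-90],[79,291,-120],[79,291,-130],[79,291,-130]], grip=[-0.4,-0.4,-0.4,-0.4,-0.4,-0.4,-0.4,-0.4,-0.4,-0.4])

```text
time: 8.4
tool_pos: [463.8, 446.1, 141.1]
tcp_rot: [3.136, 0.008, 0.016]
contact_force: [0.1, -0.8, -0.7]
grip_width: 27.6
```

Request:
servo_tool(angular=[[0,0,0]], slide=[[0,0,0]], grip=[-0.4])

```text
time: 8.48
tool_pos: [465.7, 445.1, 146.2]
tcp_rot: [3.139, 0.003, 0.014]
contact_force: [0.1, -1.7, 0.4]
grip_width: 27.6
```

Run:
```python
from h import *
a=cap('scene','s6.png')['img']
cv2.imwrite('pics/c6.png',cv2.resize(a[160:340,180:380],None,fx=3,fy=3,interpolation=cv2.INTER_CUBIC))
for _ in range(4):
  bot.capture('top'); o=bot.get_obs();print(o['tool_pos'],o['tcp_rot'],o['contact_force'])
```

```text
[467.37900675 444.64281275 149.43833931] [-3.14052096e+00 -1.68740257e-03  1.24762791e-02] [ 0.41544122 -0.07618704 -0.05645515]
[467.76370474 444.41888258 150.04115627] [-3.13982578e+00 -2.63623306e-03  1.18803597e-02] [-0.90948924 -0.71451692  0.31513489]
[467.98781933 444.20912171 150.23538807] [-3.13954162e+00 -2.97618911e-03  1.14063139e-02] [ 0.07193922  0.39110537 -0.16599032]
[468.0422923  444.0346869  150.09650968] [-3.13963336e+00 -2.82118478e-03  1.10923498e-02] [-0.48573341  0.44989018  0.08362902]
```

View pics/c6.png

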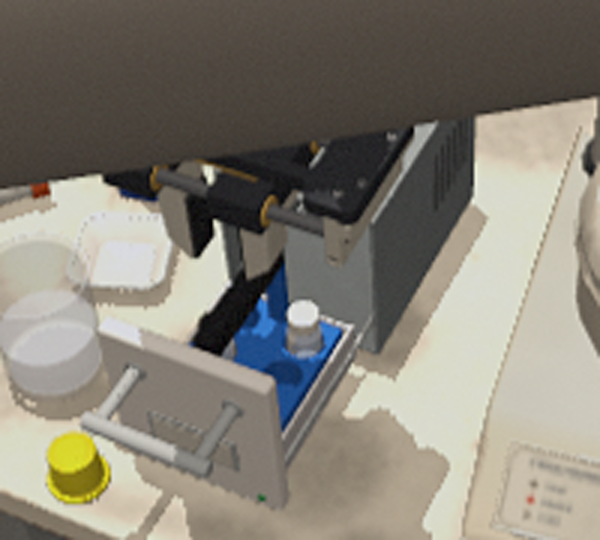

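The fingers straddle the black bar, which is at crop (240, 300). I'll descend slowly.

Request:
servo_tool(angular=[[0,0,0],[0,0,0],[0,0,0],[0,0,0],[0,0,0],[0,0,0],[0,0,0],[0,0,0]], slide=[[0,-0.5,-10],[0,-0.5,-20],[0,-0.5,-30],[0,-0.5,-40],[0,-0.5,-50],[0,-0.5,-57],[0,-0.5,-62],[0,-0.5,-62]], grip=[-0.4,-0.4,-0.4,-0.4,-0.4,-0.4,-0.4,-0.4])

```text
time: 9.4
tool_pos: [466.9, 443.0, 84.0]
tcp_rot: [3.14, 0.002, 0.012]
contact_force: [0.4, -0.1, -1.1]
grip_width: 27.3
```

Run:
```python
from h import *
a=cap('scene','s7.png')['img']
cv2.imwrite('pics/c7.png',cv2.resize(a[200:320,200:350],None,fx=4,fy=4,interpolation=cv2.INTER_CUBIC))
for _ in range(3):
  bot.capture('top'); o=bot.get_obs();print(o['tool_pos'],o['tcp_rot'],o['contact_force'])
```

```text
[467.59681785 443.56906979  85.69538589] [ 3.14151524e+00 -3.14619034e-05  1.15242306e-02] [0.02849287 0.74419753 0.97050403]
[467.7515748  443.70807957  86.11497252] [-3.14121480e+00 -6.48210942e-04  1.15909601e-02] [-0.64116279  0.88601236  0.43445347]
[467.82673682 443.77064305  86.33402673] [-3.14096510e+00 -9.52380846e-04  1.15656860e-02] [-0.52325576 -0.78262253 -0.32487018]
```

View pics/c7.png

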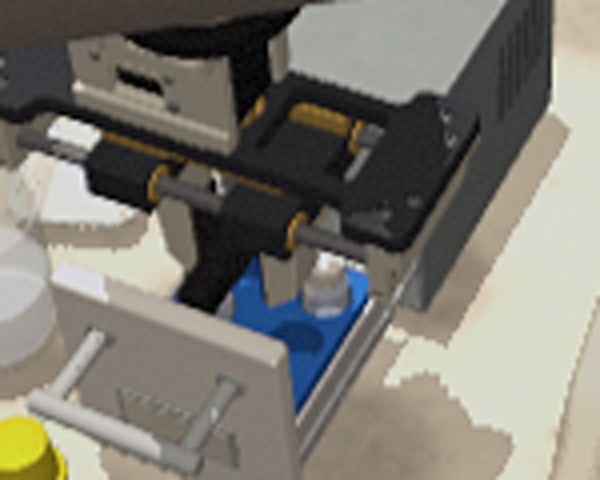

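The bar, at crop (215, 255), lies between the fingers at (180, 240) and (280, 270). TCP z is about 86, as planned. I'll close.

Request:
servo_tool(angular=[[0,0,0],[0,0,0],[0,0,0],[0,0,0],[0,0,0],[0,0,0],[0,0,0],[0,0,0],[0,0,0],[0,0,0]], slide=[[0,0,0],[0,0,0],[0,0,0],[0,0,0],[0,0,0],[0,0,0],[0,0,0],[0,0,0],[0,0,0],[0,0,0]], grip=[-0.5,-0.55,-0.6,-0.65,-0.7,-0.8,-1,-1,-1,-1])

```text
time: 10.43
tool_pos: [467.5, 443.9, 86.0]
tcp_rot: [-3.141, -0.0, 0.012]
contact_force: [-0.2, 3.5, 1.8]
grip_width: 13.8
```

The fingers closed on 13.8 mm, which is the bar's 14 mm. I'll lift gently.

Request:
servo_tool(angular=[[0,0,0],[0,0,0],[0,0,0],[0,0,0],[0,0,0],[0,0,0],[0,0,0],[0,0,0],[0,0,0],[0,0,0]], slide=[[0,0,1],[0,0,2.5],[0,0,4.5],[0,0,7],[0,0,10],[0,0,13],[0,0,16],[0,0,18],[0,0,19.5],[0,0,20]], grip=[-1,-1,-1,-1,-1,-1,-1,-1,-1,-1])

```text
time: 11.27
tool_pos: [467.6, 443.6, 106.2]
tcp_rot: [-3.141, -0.0, 0.012]
contact_force: [0.1, -0.2, -6.2]
grip_width: 14.1
```

Run:
```python
from h import *
a=cap('scene','s8.png')['img']
cv2.imwrite('pics/c8.png',cv2.resize(a[200:320,200:350],None,fx=4,fy=4,interpolation=cv2.INTER_CUBIC))
o=bot.get_obs();print(o['tool_pos'],o['tcp_rot'],o['contact_force'],o['moment'],o['grip_width'])
```

```text
[467.5789914  443.54117148 106.09755662] [-3.14142786e+00 -4.11529320e-04  1.15303404e-02] [ 0.11731813 -0.46211129 -5.81345929] [0.01993527 0.01569789 0.00013044] 13.786183104105547
```

View pics/c8.png

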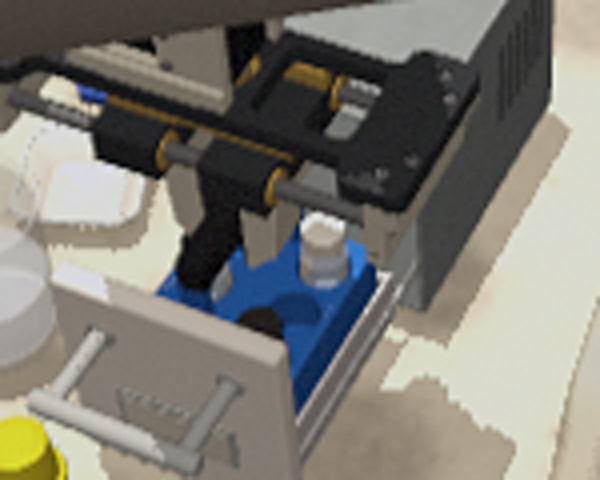

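The rack is carried (5.9 N), level, with the vials in place. The white cap is at crop (325, 230) and a black one at (262, 322). I'll raise it further.

Request:
servo_tool(angular=[[0,0,0],[0,0,0],[0,0,0],[0,0,0],[0,0,0],[0,0,0],[0,0,0],[0,0,0],[0,0,0],[0,0,0]], slide=[[0,0,2],[0,0,5],[0,0,10],[0,0,16],[0,0,22],[0,0,28],[0,0,34],[0,0,40],[0,0,46],[0,0,52]], grip=[-1,-1,-1,-1,-1,-1,-1,-1,-1,-1])

```text
time: 12.15
tool_pos: [467.5, 443.5, 158.4]
tcp_rot: [3.142, -0.0, 0.011]
contact_force: [-0.5, 0.3, -5.1]
grip_width: 13.7
```

Request:
servo_tool(angular=[[0,0,0],[0,0,0],[0,0,0],[0,0,0],[0,0,0],[0,0,0],[0,0,0],[0,0,0],[0,0,0],[0,0,0]], slide=[[0,0,6],[0,0,12],[0,0,18],[0,0,24],[0,0,30],[0,0,36],[0,0,42],[0,0,48],[0,0,54],[0,0,60]], grip=[-1,-1,-1,-1,-1,-1,-1,-1,-1,-1])

```text
time: 12.98
tool_pos: [467.5, 443.5, 218.3]
tcp_rot: [3.142, 0.0, 0.012]
contact_force: [-0.6, 0.2, -5.6]
grip_width: 13.8
```

Request:
servo_tool(angular=[[0,0,0],[0,0,0],[0,0,0],[0,0,0],[0,0,0],[0,0,0],[0,0,0],[0,0,0],[0,0,0],[0,0,0]], slide=[[0,0,5],[0,0,9],[0,0,12],[0,0,14],[0,0,15],[0,0,15],[0,0,15],[0,0,15],[0,0,15],[0,0,15]], grip=[-1,-1,-1,-1,-1,-1,-1,-1,-1,-1])

```text
time: 13.82
tool_pos: [467.4, 443.4, 232.5]
tcp_rot: [3.141, 0.0, 0.012]
contact_force: [-0.5, -0.3, -6.6]
grip_width: 13.8
```

Run:
```python
from h import *
c=cap('scene','s9.png');a=c['img']
cv2.imwrite('pics/c9.png',cv2.resize(a[130:330,180:380],None,fx=3,fy=3,interpolation=cv2.INTER_CUBIC))
for _ in range(3):
  bot.capture('top');o=bot.get_obs();print(o['tool_pos'],o['tcp_rot'],o['contact_force'],o['grip_width'])
P=pts(c);im=a.astype(int);m=(im[...,0]>90)&(im[...,2]<60)&(im[...,0]-im[...,2]>60)&(abs(P[...,0]-467)<70)&(abs(P[...,1]-444)<60)&(P[...,2]>100)
B=P[m];print(len(B),np.percentile(B,[1,50,99],0))
t=B[B[:,2]>np.percentile(B[:,2],99)-8]; A=np.c_[t[:,:2],np.ones(len(t))]; print('top plane',len(t),np.linalg.lstsq(A,t[:,2],rcond=None)[0])
```

```text
[467.45782704 443.46801556 232.62647131] [3.14139479e+00 1.66831474e-04 1.15335347e-02] [-0.49294897 -0.21638049 -6.15945243] 13.789957619284056
[467.49733283 443.44917403 232.66307827] [3.14139487e+00 5.36260358e-05 1.15223999e-02] [-0.67606704  0.02531531 -4.7666553 ] 13.71572939102319
[467.47726579 443.4800129  232.70706642] [3.14149908e+00 6.11543914e-05 1.15039638e-02] [ 0.10114692 -0.60258747 -5.38220844] 14.03382038475959
1122 [[421.52652319 405.32110299 165.86759531]
 [425.34210049 437.31753359 190.49323252]
 [484.55956833 477.90226991 220.72539726]]
top plane 40 [-3.78699181e-01 -4.64132903e-01  5.85092134e+02]
```

View pics/c9.png

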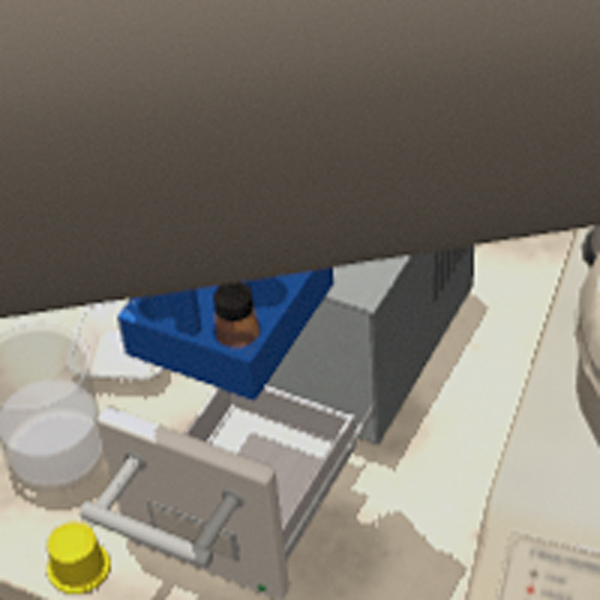

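The rack hangs above the open drawer, its underside at z≈165 (crop (250, 395) is its lower right corner). The brown vial at (237, 315) is seated, and the stopper and beaker haven't moved. One proper levelness fit before handing in.

Run:
```python
from h import *
c=dict(np.load('pics/s9.npz'));P=pts(c);im=c['img'].astype(int)
m=(im[...,0]>90)&(im[...,2]<80)&(im[...,0]-im[...,2]>60)&(abs(P[...,0]-467)<70)&(abs(P[...,1]-444)<60)&(P[...,2]>150)
B=P[m]; t=B[(B[:,2]>188)&(B[:,2]<205)&(B[:,0]>427)]
for _ in range(4):
  A=np.c_[t[:,:2],np.ones(len(t))];k=np.linalg.lstsq(A,t[:,2],rcond=None)[0]; r=t[:,2]-A@k; t=t[abs(r)<2.5*r.std()+.3]
print('top plane',len(t),k,t.mean(0),r.std())
f=B[B[:,0]<426]
for y in range(410,481,14):
  s=f[abs(f[:,1]-y)<6]; print(y,len(s),np.percentile(s[:,2],[2,98]) if len(s) else '')
g=(abs(P[...,2]-104)<5)&(P[...,0]>355)&(P[...,0]<374)&(abs(P[...,1]-444)<45); print('handle',np.median(P[g],0))
print(bot.get_obs()['time'])
```

```text
top plane 306 [-1.02398917e-02  1.29095574e-03  1.98260068e+02] [450.63948736 426.09038199 194.21663498] 1.1522817620792534
410 83 [165.57441102 195.84195894]
424 94 [165.57286174 195.83505648]
438 114 [166.98334114 222.05908007]
452 102 [167.00998047 210.82791036]
466 88 [166.03886743 195.85140933]
480 36 [166.99944574 194.9108682 ]
handle [363.75303581 443.10681126 103.77169528]
14.0167
```

Level to within about 0.01 rad, underside at about 165 mm, and the drawer still at its stop. I'll hand it in.

Run:
```python
from h import *
print(bot.close_job())
```

```text
the job is handed in; nothing more can be done
None
```

I pulled the drawer out to its stop, lifted the rack straight up by its black bar and handed the job in at about 14 s, still holding it level above the open drawer. No verdict is reported, so this rests on my own checks.

- **Drawer:** I hooked the handle with closed fingers and pulled until the stop pushed back with about 10 N. The handle measured 115–117 mm out from where it started, depending on the camera, against 115 mm at the stop.
- **Rack:** The fingers closed on 13.8 mm and carried about 5.5 N. In the last measurement the underside was at z ≈ 165 mm, tilt was about 0.01 rad, and the tool was centred over the drawer to within about 1 mm and still.
- **Vials:** In the last picture only the brown vial could be seen, and it was seated. The arm hid the other two. The white cap was still in its hole after the first 20 mm of lift. All three vials were last seen together before the lift.
- **Beaker, flask and stopper:** The beaker and stopper looked unmoved at the end. The flask was out of that picture, but no move went near it and I felt no unexpected contact force.
- **Failed check:** My first fit of the rack's tilt failed because it picked up too few points on the wrong surface. The refit with 306 points gave the value above.

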